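Pack the bronze flange from its display hook and shut the order tote

TASK

Pack the customer's order: lift the bronze flange ring up and off its display hook and stand it on edge in the yellow-walled slot inside the blue tote, lowering it in gently rather than dropping it. Then fold the tote's lid fully shut. Do not set or drop the flange on the counter, and leave the red handwheel and the other loose goods where they are.

Things in the scene. Friction and masses are not known exactly. Their poses are not given: they have to be found in the camera images.
- flange: Bronze (brass-coloured) flat ring, outside diameter 100 mm, hole 56 mm, 12 mm thick, 0.45 kg, eight dark bolt holes. Origin at its centre, x along the ring's axis, z up while it hangs. It hangs upright by its hole on hook_a's peg, 60 to 80 mm from the post's axis, axis along the peg; the 22 mm of rim above the peg can be gripped from above across the 12 mm.
- hook_a: Fixed stand carrying the flange: round base 110 mm wide; post 16 mm thick, 188 mm high. Origin under the post at counter height. An 8 mm peg runs from the post 125 mm along its -x, axis 170 mm above the counter, then turns up to a lip 17 mm above the peg's upper side: lift a ring 25 to 30 mm, then draw it off along -x. The two stands may trade places.
- hook_a_tip (a point): Top of the upturned lip at the free end of hook_a's peg, 140 mm from the post's axis along -x and 191 mm above the counter.
- wheel: Red handwheel with three spokes, 100 mm diameter, 12 mm rim, hub 18 mm long, hanging on the other, identical stand; not wanted, leave it hanging. Origin at its centre, x along its axis.
- tote: Fixed blue open-topped tote, 180 (its x) x 160 (y) x 125 mm high, walls and floor 5 mm. Origin at the centre of its underside, x towards the hinge, away from the robot. Inside, two yellow ribs along y, 6 mm thick, tops 55 mm above the counter, form a slot 28 mm wide; two yellow chocks 10 mm high, 84 mm apart, on its floor keep a ring from rolling.
- tote_slot (a point): Centre of the slot's floor, 20 mm towards the tote's -x from its middle and 5 mm above the counter. A flange standing in the slot has its axis along the tote's x and its centre 50 mm above this point, its top 105 mm above the counter.
- lid (a joint): Angle of the tote's lid, rad: 0 fully shut (level on the rim), 1.57 upright, up to 1.9 leaning away from the robot. It starts open. The hinge is stiff, about 0.24 N m of friction: the lid stays where it is left and has no catch. It can be pushed shut with the fingers on its outer face.
- lid_hinge (a point): Middle of the lid's hinge line, which runs along the tote's y on the rim's far (+x) side, 125.5 mm above the counter. The lid is a flat blue panel 180 mm long from here to its free edge, 160 mm wide and 8 mm thick; the hinge line lies in its inner face.
- lid_edge (a point): Middle of the lid's free edge on the outer face, 180 mm from the hinge along the lid and 8 mm above its inner face.
- valve: Bronze ball valve lying on the counter, 85 mm long, 54 mm thick, with a red lever whose top is 72 mm high; bystander. Origin at the counter under its middle.
- fitting: Bronze flanged pipe fitting with a red cap, base 76 mm wide, 68 mm high, standing; bystander. Origin at the centre of its underside.
- jar: Grey sealant jar with white lid, 70 mm wide, 80 mm high; bystander. Origin at the centre of its underside.
- wrench: Steel wrench, 180 mm long, lying flat; bystander. Origin under its middle.
- tape: White roll of tape, 90 mm wide, 25 mm high, lying flat; bystander. Origin at the centre of its underside.
Things that resemble listed ones, but are neither listed nor needed, are in the scene too. There is more than one size of the flange; the one meant has the size given above.

How it is judged:
By the outcome, as a careful person would: the job done as asked, in the order asked, and still so for the second after the job is handed in, with the robot touching nothing.
It also fails if it takes over 67 s, if anything falls off the work surface, if the arm or the gripper's body presses on something with over 40 N, if the wrist force passes 120 N, or if a joint passes its speed limit or range.

ROBOT

A 6-joint arm with a two-finger parallel gripper is mounted at the origin on the work surface. World frame = base frame: x ahead of the robot, y to its left, z up, the work surface at z = 0. Lengths are in m, angles in rad, forces in N, time in s.
With the tool pointing down it reaches from about 0.275 to 0.725 m from the base axis. Payload 15.9 kg.
Tool frame: the origin (TCP) lies midway between the tips of the shut fingers; the grasp point (between the pads) lies 19 mm behind it; z points along the fingers, x is the direction in which the jaws open and shut, and the axes are right-handed (so a half turn about z gives the same grasp; the last joint's range is limited). The gripper opens to 85 mm and grips with 20 to 120 N. Pads are 22 mm wide; open, the fingers measure 114 mm over their backs; the gripper's body (76 mm by 85 mm) begins 54 mm behind the grasp point. The pads swing forward as they close: fully open they stand 13 mm farther back than shut.
Start: joints at [1.251, 0.213, -0.034, 1.323, 0, 1.571], TCP at [0.157, 0.475, 0.231] pointing down, gripper open.
Joint ranges: [-2.98, 2.98], [-0.74, 1.72], [-1.14, 1.35], [-2.1, 2.04], [-1.57, 1.44], [-3.14, 3.14]. Speed limits (rad/s): [1.89, 1.89, 2.39, 2.57, 3.14, 3.14].

INTERFACE

Orientations are given as a unit quaternion [w, x, y, z].
In Python, from cell import robot, cams gives the robot as it stands. The module is installed in compiled form; this text tells all that it offers.
- The arm moves only by the tool play_rows, never from a script. Its arguments are lists of equal length, an entry for each row: "turn": the turn, a rotation vector about the tool's x, y, z in rad, a list of three; "travel": the shift along the tool's x, y, z in m, a list of three; "claw": the opening, from -1 (shut) to 1 (fully open). A call has 1 to 8 rows; each row is the pose to reach, as a shift and turn from the pose measured when the call began, along the tool's axes at that moment; what a row does not reach only later rows make up. A row lasts 1/10 s, in which the tool goes at most 50 mm and 8.59 degrees, less where a joint would pass 70% of its speed; a pose out of reach is approached as far as the arm can. A call with a gripper value outside its range is refused whole. The fingers move at their own pace and stop on an object; "grip_force" is the grip in N (left out, the last holds). Time passes only in rows, so rows that repeat a pose let the fingers close. It gives the time, the measured TCP pose, the force and the opening at its end, in the units of the state.
- robot.state(): the state, without advancing time (a new reading comes with each control period).
- cams.grab_frame(name): name is "side" or "top" or "wrist"; returns a dict with "pixels" (400x640x3 uint8, blue, green, red), "K" (3x3 intrinsics, pixels), "pose" (4x4, takes a point from camera to world coordinates). Camera axes: x right, y down, z forward; pixel columns grow to the right and rows downward; lengths in m; the calibration is good to about 2 mm. The wrist camera is an equidistant fisheye: a pixel r from the principal point sees the ray r / f radians off the axis. A picture is of the moment at which its call begins. There is no depth.
- robot.job_done(): hands the job in, once; it reports no verdict.
Trained networks look in the newest picture that a camera, given by its name, has taken for a name from the list of things; names that differ only in an ending like _2 or _b are one class to them, and where a whole thing is asked for, a point or a joint stands for the part that bears it (a point fixed in the world has none). Each returns a list of dicts, best first, with "conf" (0 to 1); they miss things now and then, are a little off and sometimes report something else, mostly with a low value. They report only what shows in the picture. A call takes as long as a camera call. They do not tell look-alikes from the thing itself.
- cams.cut_out(camera, thing): "region" (400x640 bool, what is visible of it) and "location" ([column, row] in pixels, amid what is visible of it).
The state is a dict: "time": time; "joint_positions": joint angles; "joint_vel": joint speeds; "joint_efforts": joint torques, N m; "eef_pos": TCP position; "tool_rot": TCP orientation; "force": force on the tool from outside, world axes, zero at the start; "moment": the same for the moment, N m; "width": opening from 0.0 (shut) to 1.0 (fully open).
Only numpy, scipy, OpenCV 4.12 (cv2) and the standard library are available. Lean on these libraries where they do the work, as an engineer would, in place of code of your own. Each camera call takes 0.05 s, during which the arm holds its last target. There are 200 camera calls.

## Working session

There is one attempt and no reset: what is moved stays moved. The work goes in short steps, Python scripts to look and compute and a tool call to move; the robot and the scene stay as the last step left them, time stands still between calls to the robot, and variables do not carry over. Pictures are saved under pics/ and viewed, about 8 in all and at most 12, crops included, and the job is handed in when it is done.

Besides the shell and the picture viewer there is one more tool, called after "Call:" as a command line: name --argument value ..., lists and objects as JSON in quotes. play_rows: Moves the arm, as the interface text tells. Its arguments: {"type":"object","properties":{"turn":{"type":"array","items":{"type":"array","items":{"type":"number"}}},"travel":{"type":"array","items":{"type":"array","items":{"type":"number"}}},"claw":{"type":"array","items":{"type":"number"}},"grip_force":{"type":"number"}},"required":["turn","travel","claw"]}

```bash
mkdir -p pics; cat > h.py <<'E'
import numpy as np, cv2
from cell import robot, cams
def ray(f,uv,fish=False):
    K,T=f["K"],np.array(f["pose"]); x=(uv[0]-K[0][2])/K[0][0]; y=(uv[1]-K[1][2])/K[1][1]
    if fish:
        r=np.hypot(x,y); d=np.array([x/r*np.sin(r),y/r*np.sin(r),np.cos(r)]) if r>1e-9 else np.array([0,0,1.])
    else: d=np.array([x,y,1.])
    d=T[:3,:3]@d; return T[:3,3],d/np.linalg.norm(d)
def atz(f,uv,z,fish=False):
    o,d=ray(f,uv,fish); return o+d*(z-o[2])/d[2]
def tri(*rs):
    A=np.zeros((3,3));b=np.zeros(3)
    for o,d in rs:
        P=np.eye(3)-np.outer(d,d);A+=P;b+=P@o
    p=np.linalg.solve(A,b); return p,[np.linalg.norm((np.eye(3)-np.outer(d,d))@(p-o)) for o,d in rs]
def proj(f,p,fish=False):
    T=np.array(f["pose"]);c=T[:3,:3].T@(np.array(p)-T[:3,3]);K=np.array(f["K"])
    if fish:
        r=np.hypot(c[0],c[1]);t=np.arctan2(r,c[2]);q=np.array([c[0]/r*t,c[1]/r*t])
    else: q=c[:2]/c[2]
    return q*[K[0][0],K[1][1]]+[K[0][2],K[1][2]]
E
python3 - <<'E'
from h import *
s=robot.state();print({k:np.round(v,3) for k,v in s.items()})
for n in("side","top"):
    f=cams.grab_frame(n);cv2.imwrite(f"pics/{n}0.png",f["pixels"]);print(n,np.round(f["K"],1).tolist(),np.round(f["pose"],3).tolist())
    for t in("flange","hook_a","wheel","tote","lid","jar"):
        print(t,[(round(d["conf"],2),np.round(d["location"]).tolist()) for d in cams.cut_out(n,t)])
E
```

```text
{'time': np.float64(0.0), 'joint_positions': array([ 1.251,  0.213, -0.035,  1.324, -0.   ,  1.571]), 'joint_vel': array([ 0.001, -0.001,  0.001, -0.001, -0.001,  0.   ]), 'joint_efforts': array([ 1.0000e-03, -6.8616e+01,  4.8712e+01,  1.7000e-02,  0.0000e+00,
        0.0000e+00]), 'eef_pos': array([0.157, 0.474, 0.231]), 'tool_rot': array([ 0.   ,  0.811,  0.585, -0.   ]), 'force': array([ 0.011, -0.453,  0.072]), 'moment': array([-0.073, -0.023, -0.003]), 'width': np.float64(1.002)}
side [[489.6, 0.0, 321.8], [0.0, 489.6, 197.7], [0.0, 0.0, 1.0]] [[0.938, -0.206, 0.28, 0.22], [-0.347, -0.528, 0.775, -0.859], [-0.012, -0.824, -0.567, 0.824], [0.0, 0.0, 0.0, 1.0]]
flange [(0.68, [336.0, 199.0]), (0.57, [215.0, 208.0])]
hook_a [(0.9, [360.0, 236.0])]
wheel [(0.66, [273.0, 233.0]), (0.5, [302.0, 161.0])]
tote [(0.83, [380.0, 304.0])]
lid [(0.7, [412.0, 252.0])]
jar [(0.74, [257.0, 173.0])]
top [[471.6, 0.0, 319.9], [0.0, 471.6, 202.4], [0.0, 0.0, 1.0]] [[-0.115, -0.972, 0.204, 0.271], [-0.993, 0.111, -0.03, 0.094], [0.006, -0.206, -0.979, 1.426], [0.0, 0.0, 0.0, 1.0]]
flange [(0.86, [246.0, 296.0]), (0.77, [320.0, 185.0])]
hook_a [(0.94, [318.0, 169.0])]
wheel [(0.71, [242.0, 198.0])]
tote [(0.76, [430.0, 192.0])]
lid [(0.64, [432.0, 154.0])]
jar []
```

View pics/side0.png

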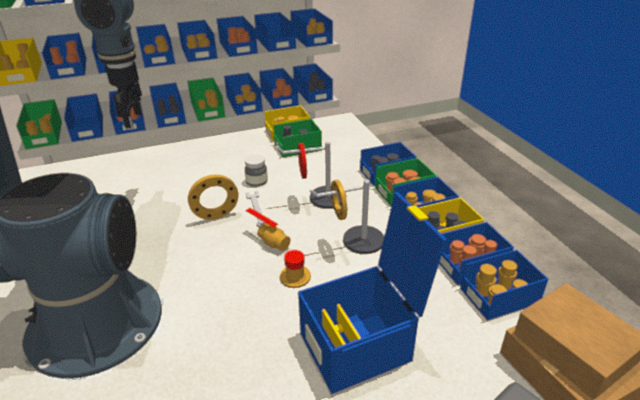

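View pics/top0.png

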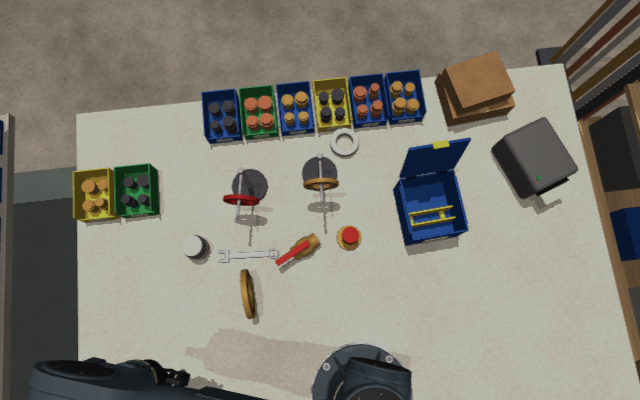

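The side view shows the hung ring at (338,199) on the near stand, post top at (366,183). A larger ring stands on the counter at (213,198). In the top view they are at (320,184) and (248,294). The hung one fits the description. I'll confirm it in an enlarged crop.

```bash
python3 - <<'E'
import cv2,numpy as np
a=cv2.imread("pics/side0.png");b=cv2.imread("pics/top0.png")
c1=cv2.resize(a[160:400,280:450],None,fx=2.5,fy=2.5,interpolation=3)   # 425x600
cv2.imwrite("pics/c1.png",c1)
t1=cv2.resize(b[150:240,290:370],None,fx=4,fy=4,interpolation=3);t2=cv2.resize(b[130:250,385:485],None,fx=4,fy=4,interpolation=3)
o=np.zeros((480,720,3),np.uint8);o[:360,:320]=t1;o[:480,320:720]=t2;cv2.imwrite("pics/c2.png",o)
E
```

```text
(no output)
```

View pics/c1.png

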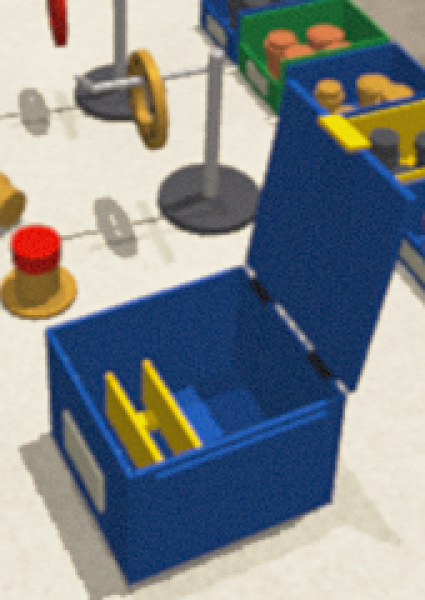

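View pics/c2.png

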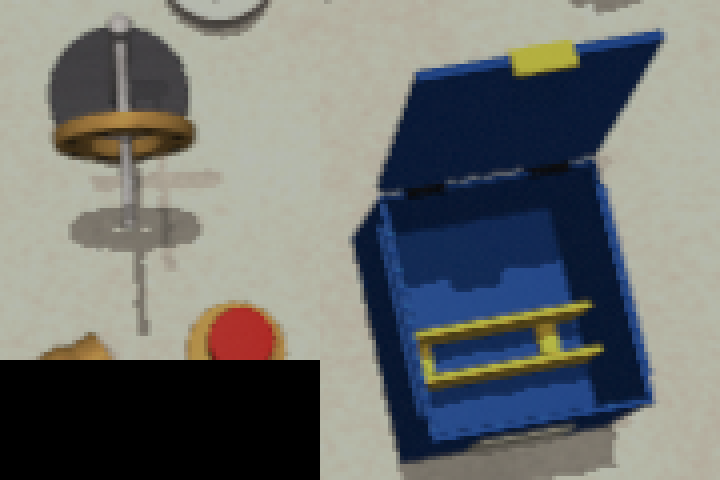

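The crop confirms it. The 100 mm ring hangs on the near stand (ring (339,199), tip (314,195), post top (366,181)). The counter ring at (213,198) is larger and stands free. The tote rim corners and the lid are clear in both views.

```bash
python3 - <<'E'
from h import *
s=cams.grab_frame("side");t=cams.grab_frame("top")
P=lambda n,a,b:print(n,*[np.round(x,4) for x in tri(ray(s,a),ray(t,b))])
P("posttop",(366.4,181.5),(319.5,155)); P("tip",(314,194),(322.5,206)); P("ring",(339.2,199.2),(321,184.2))
print("post z",atz(t,(319.5,155),.188),"base",atz(t,(319.5,172),0.006),"tip",atz(t,(322.5,206),.191))
for n,a in dict(nl=(413,240),nr=(468,230.7),fl=(400.5,179),fr=(454.5,171.2)).items(): print(n,np.round(atz(t,a,.125),4))
for n,a in dict(nl=(299,292),nr=(332,351),fl=(380,267),fr=(418,315)).items(): print("side",n,np.round(atz(s,a,.125),4))
P("lidL",(396,193.5),(409.5,148));P("lidR",(444.8,238.8),(471,138.7))
E
```

```text
posttop [0.6616 0.0426 0.1838] [0.0011 0.0011]
tip [0.5248 0.0497 0.1749] [0.0034 0.0034]
ring [0.5903 0.0461 0.1466] [0.001 0.001]
post z [0.6613603 0.0424937 0.188    ] base [0.66366299 0.04121535 0.006     ] tip [0.5181467  0.05093054 0.191     ]
nl [ 0.4072 -0.1899  0.125 ]
nr [ 0.4155 -0.3467  0.125 ]
fl [ 0.5842 -0.1816  0.125 ]
fr [ 0.5895 -0.3389  0.125 ]
side nl [ 0.4093 -0.1939  0.125 ]
side nr [ 0.4188 -0.3483  0.125 ]
side fl [ 0.5894 -0.186   0.125 ]
side fr [ 0.598  -0.3295  0.125 ]
lidL [ 0.6177 -0.1786  0.2989] [0.0015 0.0015]
lidR [ 0.6247 -0.3352  0.3042] [0.0003 0.0003]
```

```bash
cat >> h.py <<'E'
from scipy.spatial.transform import Rotation as R
def rot(): return R.from_quat(np.roll(robot.state()["tool_rot"],-1))
def down(yaw,pitch=0): # tool x at heading yaw, z down; pitch about tool y
    c,s=np.cos(yaw),np.sin(yaw); return R.from_matrix(np.array([[c,s,0],[s,-c,0],[0,0,-1.]]))*R.from_rotvec([0,pitch,0])
def go(p,r):
    s=robot.state();r0=rot();d=r0.inv().apply(np.array(p)-s["eef_pos"])
    print("travel",np.round(d,4).tolist(),"turn",np.round((r0.inv()*r).as_rotvec(),4).tolist())
E
python3 -c "
from h import *
go([.591,.0465,.30],down(-.059))"
```

```text
travel [-0.27, 0.5464, -0.0687] turn [0.0, -0.0, 1.31]
```

Call:
play_rows --travel '[[-0.034, 0.068, -0.06], [-0.07, 0.14, -0.069], [-0.1, 0.2, -0.069], [-0.13, 0.27, -0.069], [-0.16, 0.33, -0.069], [-0.19, 0.39, -0.069], [-0.22, 0.45, -0.069], [-0.25, 0.5, -0.069]]' --turn '[[0, 0, 0.14], [0, 0, 0.28], [0, 0, 0.42], [0, 0, 0.56], [0, 0, 0.7], [0, 0, 0.84], [0, 0, 0.98], [0, 0, 1.12]]' --claw '[0, 0, 0, 0, 0, 0, 0, 0]' --grip_force 60

```text
time: 1.6
eef_pos: [0.4335, 0.2024, 0.2974]
tool_rot: [-0.0, 0.998, 0.063, 0.0]
force: [1.0, 0.9, -0.3]
width: 0.503
```

```bash
python3 -c "
from h import *
go([.591,.0465,.30],down(-.059))"
```

```text
travel [0.1368, 0.1743, -0.0026] turn [-0.0003, -0.0006, 0.1842]
```

Call:
play_rows --travel '[[0.035, 0.045, -0.003], [0.068, 0.087, -0.003], [0.1, 0.13, -0.003], [0.137, 0.174, -0.003], [0.137, 0.174, -0.003], [0.137, 0.174, -0.003], [0.137, 0.174, -0.003]]' --turn '[[0, 0, 0.1], [0, 0, 0.184], [0, 0, 0.184], [0, 0, 0.184], [0, 0, 0.184], [0, 0, 0.184], [0, 0, 0.184]]' --claw '[0, 0, 0, 0, 0, 0, 0]'

```text
time: 2.3
eef_pos: [0.5911, 0.0467, 0.3]
tool_rot: [-0.0, 1.0, -0.03, -0.0]
force: [0.1, -0.6, 0.1]
width: 0.498
```

```bash
python3 - <<'E'
from h import *
f=cams.grab_frame("wrist");s=robot.state()
print(s["eef_pos"],np.round(f["K"],1).tolist(),np.round(f["pose"],3).tolist())
im=f["pixels"].copy()
for n,p in dict(post=(.6614,.0425,.188),tip=(.519,.0505,.191),ring=(.591,.0465,.196),tcp=s["eef_pos"]).items():
    q=proj(f,p,True);print(n,q);cv2.drawMarker(im,tuple(int(v) for v in q),(0,255,0),0,8,1)
cv2.imwrite("pics/w1.png",im)
for d in cams.cut_out("wrist","flange"): print(d["conf"],d["location"])
E
```

```text
[0.59081022 0.04721786 0.30036011] [[309.7, 0.0, 322.4], [0.0, 309.7, 198.4], [0.0, 0.0, 1.0]] [[0.998, -0.056, -0.017, 0.595], [-0.059, -0.95, -0.308, 0.125], [0.001, 0.308, -0.951, 0.443], [0.0, 0.0, 0.0, 1.0]]
post [402.83164192 193.67792848]
tip [240.21157946 195.12150474]
ring [322.86101279 196.54672806]
tcp [322.88755084 255.8670409 ]
0.96 [323.6, 175.9]
0.59 [108.3, 10.7]
```

View pics/w1.png

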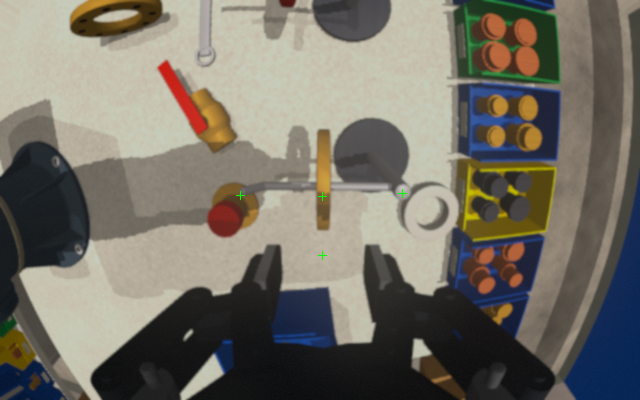

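The wrist view shows the post top at (402,190), the peg tip at (243,190) and the ring at column 323. The predicted positions agree to about 4 px, which makes the true y about 2–3 mm larger. Descending now.

Call:
play_rows --travel '[[0, -0.0025, 0.03], [0, -0.0025, 0.06], [0, -0.0025, 0.085], [0, -0.0025, 0.1], [0, -0.0025, 0.11], [0, -0.0025, 0.119], [0, -0.0025, 0.12], [0, -0.0025, 0.12]]' --turn '[[0, 0, 0], [0, 0, 0], [0, 0, 0], [0, 0, 0], [0, 0, 0], [0, 0, 0], [0, 0, 0], [0, 0, 0]]' --claw '[0, 0, 0, 0, 0, 0, 0, 0]'

```text
time: 3.2
eef_pos: [0.591, 0.0503, 0.1811]
tool_rot: [-0.0, 1.0, -0.029, 0.001]
force: [-1.1, -0.6, 0.0]
width: 0.5
```

```bash
python3 - <<'E'
from h import *
f=cams.grab_frame("wrist");s=robot.state();print(np.round(s["eef_pos"],4))
cv2.imwrite("pics/w2.png",cv2.resize(f["pixels"][100:350,200:450],None,fx=2.2,fy=2.2))
E
```

```text
[0.5912 0.0502 0.1813]
```

View pics/w2.png

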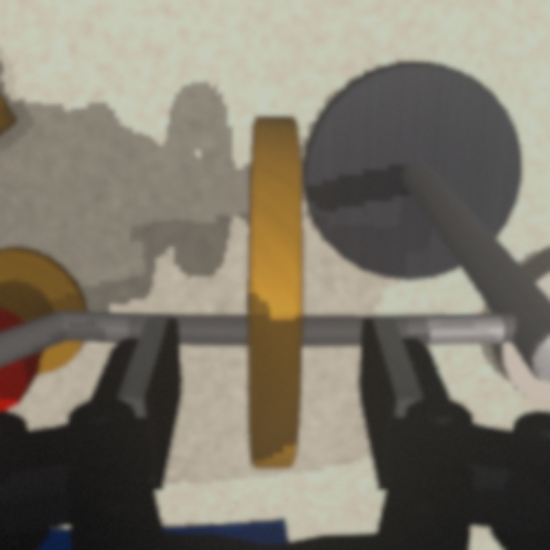

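The wrist view shows the ring (crop column 275) centred between the fingers, which straddle it above the peg. Closing.

Call:
play_rows --travel '[[0, 0, 0.002], [0, 0, 0.002], [0, 0, 0.002], [0, 0, 0.002], [0, 0, 0.002], [0, 0, 0.002], [0, 0, 0.002], [0, 0, 0.002]]' --turn '[[0, 0, 0], [0, 0, 0], [0, 0, 0], [0, 0, 0], [0, 0, 0], [0, 0, 0], [0, 0, 0], [0, 0, 0]]' --claw '[0, -0.4, -0.6, -0.8, -1, -1, -1, -1]' --grip_force 80

```text
time: 4.05
eef_pos: [0.5915, 0.0502, 0.1797]
tool_rot: [-0.0, 1.0, -0.029, 0.001]
force: [-0.2, -0.4, 5.2]
width: 0.118
```

Call:
play_rows --travel '[[0, 0, -0.004], [0, 0, -0.01], [0, 0, -0.018], [0, 0, -0.026], [0, 0, -0.029], [0, 0, -0.029], [0, 0, -0.029]]' --turn '[[0, 0, 0], [0, 0, 0], [0, 0, 0], [0, 0, 0], [0, 0, 0], [0, 0, 0], [0, 0, 0]]' --claw '[-1, -1, -1, -1, -1, -1, -1]'

```text
time: 4.75
eef_pos: [0.5914, 0.0502, 0.2085]
tool_rot: [-0.0, 1.0, -0.029, 0.001]
force: [-0.3, 0.2, -3.8]
width: 0.118
```

```bash
python3 - <<'E'
from h import *
f=cams.grab_frame("side");s=robot.state();print(np.round(s["eef_pos"],4),s["force"],s["width"])
f2=cams.grab_frame("wrist")
cv2.imwrite("pics/s3.png",np.hstack([cv2.resize(f["pixels"][110:260,260:410],(400,400)),cv2.resize(f2["pixels"][100:350,200:450],(400,400))]))
E
```

```text
[0.5913 0.0502 0.2084] [ 0.05954507  0.53815119 -3.59217885] 0.11430567479448114
```

View pics/s3.png

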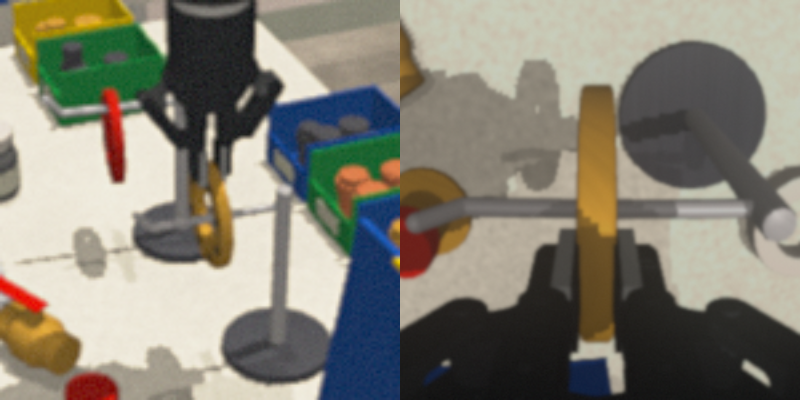

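The picture shows the ring upright in the fingers, lifted clear of the peg with the lip inside its hole. The force of −3.8 N matches its weight. I'll draw it off along tool −x.

Call:
play_rows --travel '[[-0.01, 0, 0], [-0.03, 0, 0], [-0.05, 0, 0], [-0.07, 0, 0], [-0.09, 0, 0], [-0.11, 0, 0], [-0.115, 0, 0], [-0.115, 0, 0]]' --turn '[[0, 0, 0], [0, 0, 0], [0, 0, 0], [0, 0, 0], [0, 0, 0], [0, 0, 0], [0, 0, 0], [0, 0, 0]]' --claw '[-1, -1, -1, -1, -1, -1, -1, -1]'

```text
time: 5.65
eef_pos: [0.4762, 0.0569, 0.2083]
tool_rot: [-0.0, 1.0, -0.029, 0.001]
force: [1.4, -0.1, -3.3]
width: 0.115
```

```bash
python3 - <<'E'
from h import *
go([.481,-.15,.29],down(.05)); go([.481,-.2653,.29],down(.05))
E
```

```text
travel [0.017, 0.2062, -0.0818] turn [-0.0006, -0.0023, -0.1079]
travel [0.0236, 0.3213, -0.0819] turn [-0.0006, -0.0023, -0.1079]
```

Call:
play_rows --travel '[[0, 0.0, -0.03], [0.003, 0.03, -0.06], [0.006, 0.07, -0.062], [0.01, 0.115, -0.062], [0.014, 0.16, -0.062], [0.016, 0.205, -0.062], [0.019, 0.25, -0.062], [0.021, 0.285, -0.062]]' --turn '[[0, 0, 0], [0, 0, -0.05], [0, 0, -0.1], [0, 0, -0.108], [0, 0, -0.108], [0, 0, -0.108], [0, 0, -0.108], [0, 0, -0.108]]' --claw '[-1, -1, -1, -1, -1, -1, -1, -1]'

```text
time: 6.45
eef_pos: [0.4808, -0.2319, 0.2698]
tool_rot: [-0.0, 1.0, 0.025, 0.001]
force: [0.7, 0.5, -3.6]
width: 0.116
```

```bash
python3 - <<'E'
from h import *
go([.481,-.2653,.27],down(.05))
E
```

```text
travel [-0.0014, 0.0334, -0.0002] turn [-0.0001, -0.0023, -0.001]
```

Call:
play_rows --travel '[[-0.001, 0.02, 0], [-0.001, 0.033, 0], [-0.001, 0.033, 0], [-0.001, 0.033, 0], [-0.001, 0.033, 0]]' --turn '[[0, 0, 0], [0, 0, 0], [0, 0, 0], [0, 0, 0], [0, 0, 0]]' --claw '[-1, -1, -1, -1, -1]'

```text
time: 6.95
eef_pos: [0.4817, -0.264, 0.2698]
tool_rot: [-0.0, 1.0, 0.025, 0.001]
force: [0.1, -0.2, -5.1]
width: 0.116
```

```bash
python3 - <<'E'
from h import *
s=robot.state();print(s["eef_pos"])
f=cams.grab_frame("wrist");im=f["pixels"].copy()
c=np.array([.501,-.2643]);ex=np.array([np.cos(.05),np.sin(.05)]);ey=np.array([-ex[1],ex[0]])
for u,v,z in [(-90,-80,125),(-90,80,125),(90,-80,125),(90,80,125),(-34,-75,55),(-34,75,55),(-6,-75,55),(-6,75,55),(-20,0,5)]:
    p=[*(c+ex*u/1e3+ey*v/1e3),z/1e3];q=proj(f,p,True);cv2.drawMarker(im,tuple(int(a) for a in q),(0,255,0),0,8,1)
cv2.imwrite("pics/w4.png",cv2.resize(im[130:400,180:480],None,fx=2.2,fy=2.2))
E
```

```text
[ 0.48170407 -0.2640072   0.26984839]
```

View pics/w4.png

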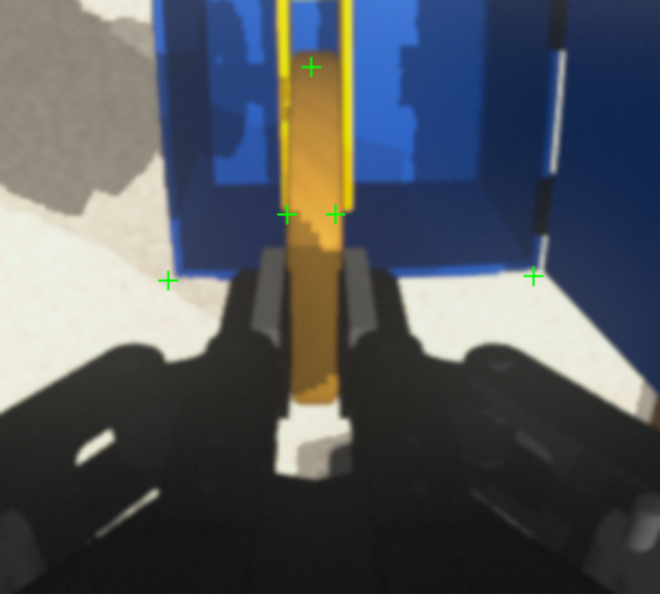

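The wrist view shows the tote's near wall and corners at crop (178,277) and (545,270), and the rib inner edges at columns 290/342. The tote is therefore about 3–4 mm further +x than my markers. I'll shift +3 mm and lower.

Call:
play_rows --travel '[[0.003, -0.001, 0.01], [0.003, -0.001, 0.04], [0.003, -0.001, 0.07], [0.003, -0.001, 0.1], [0.003, -0.001, 0.118], [0.003, -0.001, 0.13], [0.003, -0.001, 0.142], [0.003, -0.001, 0.15]]' --turn '[[0, 0, 0], [0, 0, 0], [0, 0, 0], [0, 0, 0], [0, 0, 0], [0, 0, 0], [0, 0, 0], [0, 0, 0]]' --claw '[-1, -1, -1, -1, -1, -1, -1, -1]'

```text
time: 7.8
eef_pos: [0.4852, -0.2626, 0.1193]
tool_rot: [-0.0, 1.0, 0.025, 0.001]
force: [-0.1, 0.5, -3.0]
width: 0.116
```

```bash
python3 - <<'E'
from h import *
s=robot.state();print(s["eef_pos"],s["force"],s["moment"])
f=cams.grab_frame("side");f2=cams.grab_frame("wrist")
cv2.imwrite("pics/s5.png",np.hstack([cv2.resize(f["pixels"][230:380,280:430],(400,400)),cv2.resize(f2["pixels"][120:340,210:430],(400,400))]))
E
```

```text
[ 0.48515188 -0.26258903  0.11931141] [-0.09898549  0.49165534 -3.03974404] [0.01386144 0.01390595 0.02412964]
```

View pics/s5.png

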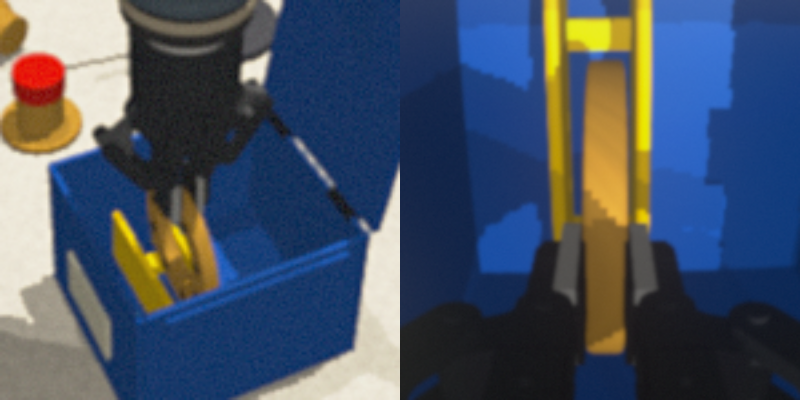

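The wrist crop shows the ring (585–628) between the ribs (inner edges 568/635), about 1 mm right of centre and clear of both. Lowering on.

Call:
play_rows --travel '[[-0.001, 0, 0.006], [-0.001, 0, 0.012], [-0.001, 0, 0.018], [-0.001, 0, 0.022], [-0.001, 0, 0.025], [-0.001, 0, 0.027], [-0.001, 0, 0.028], [-0.001, 0, 0.028]]' --turn '[[0, 0, 0], [0, 0, 0], [0, 0, 0], [0, 0, 0], [0, 0, 0], [0, 0, 0], [0, 0, 0], [0, 0, 0]]' --claw '[-1, -1, -1, -1, -1, -1, -1, -1]'

```text
time: 8.7
eef_pos: [0.4839, -0.2626, 0.0912]
tool_rot: [-0.0, 1.0, 0.025, 0.001]
force: [0.2, -0.6, -3.6]
width: 0.118
```

Call:
play_rows --travel '[[0, 0, 0.001], [0, 0, 0.002], [0, 0, 0.003], [0, 0, 0.003]]' --turn '[[0, 0, 0], [0, 0, 0], [0, 0, 0], [0, 0, 0]]' --claw '[-1, -1, -1, -1]'

```text
time: 9.1
eef_pos: [0.4843, -0.2628, 0.0889]
tool_rot: [-0.0, 1.0, 0.025, 0.001]
force: [-2.5, 1.2, 6.6]
width: 0.118
```

Contact is at the predicted height. Releasing gently.

Call:
play_rows --travel '[[0, 0, 0], [0, 0, 0], [0, 0, 0], [0, 0, 0], [0, 0, 0], [0, 0, 0], [0, 0, 0]]' --turn '[[0, 0, 0], [0, 0, 0], [0, 0, 0], [0, 0, 0], [0, 0, 0], [0, 0, 0], [0, 0, 0]]' --claw '[-0.75, -0.7, -0.65, -0.6, -0.5, -0.4, -0.3]'

```text
time: 9.8
eef_pos: [0.4843, -0.2628, 0.0889]
tool_rot: [-0.0, 1.0, 0.025, 0.001]
force: [-0.2, 0.3, -0.2]
width: 0.352
```

Call:
play_rows --travel '[[0, 0, -0.01], [0, 0, -0.03], [0, 0, -0.06], [0, 0, -0.1], [0, 0, -0.14], [0, 0, -0.18], [0, 0, -0.2], [0, 0, -0.2]]' --turn '[[0, 0, 0], [0, 0, 0], [0, 0, 0], [0, 0, 0], [0, 0, 0], [0, 0, 0], [0, 0, 0], [0, 0, 0]]' --claw '[-0.3, -0.3, -0.3, -0.3, -0.3, -0.3, -0.3, -0.3]'

```text
time: 10.6
eef_pos: [0.4846, -0.2633, 0.2927]
tool_rot: [0.001, 1.0, 0.025, 0.004]
force: [0.3, -0.6, -1.1]
width: 0.35
```

```bash
python3 - <<'E'
from h import *
s=robot.state();print(s["eef_pos"],s["force"],s["width"])
f=cams.grab_frame("side");f2=cams.grab_frame("wrist");f3=cams.grab_frame("top")
cv2.imwrite("pics/s6.png",np.hstack([cv2.resize(f["pixels"][180:380,280:480],(400,400)),cv2.resize(f2["pixels"][80:400,160:480],(400,400))]))
E
```

```text
[ 0.48464704 -0.26330333  0.29268833] [ 0.26153391 -0.55349342 -1.09167569] 0.34954806172385466
```

View pics/s6.png

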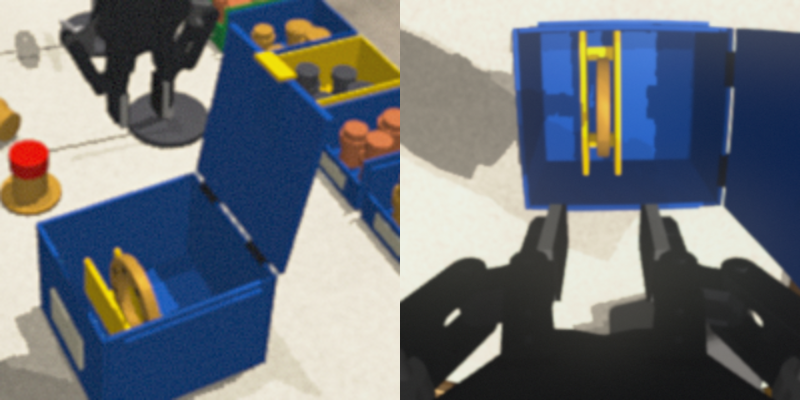

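The side and wrist views show the flange standing between the ribs and free of the gripper (wrist crop (603,105), ribs at 583/617). Now the lid, which leans at about 1.72 rad with its free edge near x 0.63, z 0.30. I'll go over the top and come down behind it with the fingers shut.

```bash
python3 - <<'E'
from h import *
print(robot.state()["joint_positions"])
go([.484,-.263,.345],down(.05));go([.664,-.254,.345],down(.05))
E
```

```text
[-0.49855141  0.31973256  0.25042675  1.49961719  0.00155239  1.02181171]
travel [0.0006, 0.0003, -0.0565] turn [-0.0003, -0.0024, 0.0004]
travel [0.1808, 0.0004, -0.0561] turn [-0.0003, -0.0024, 0.0004]
```

Call:
play_rows --travel '[[0, 0, -0.03], [0, 0, -0.056], [0.03, 0, -0.056], [0.07, 0, -0.056], [0.11, 0, -0.056], [0.15, 0, -0.056], [0.18, 0, -0.056], [0.18, 0, -0.056]]' --turn '[[0, 0, 0], [0, 0, 0], [0, 0, 0], [0, 0, 0], [0, 0, 0], [0, 0, 0], [0, 0, 0], [0, 0, 0]]' --claw '[-1, -1, -1, -1, -1, -1, -1, -1]'

```text
time: 11.55
eef_pos: [0.6504, -0.2497, 0.3378]
tool_rot: [0.001, 1.0, 0.025, 0.005]
force: [0.0, -0.8, 0.5]
width: -0.001
```

```bash
python3 - <<'E'
from h import *
s=robot.state();print(s["eef_pos"],s["force"],s["joint_positions"])
f2=cams.grab_frame("wrist");im=f2["pixels"].copy()
for p in [(.6177,-.1786,.299),(.6247,-.335,.304),(.664,-.254,.27)]:
    cv2.drawMarker(im,tuple(int(a) for a in proj(f2,p,True)),(0,255,0),0,8,1)
cv2.imwrite("pics/w7.png",im)
E
```

```text
[ 0.65042681 -0.24968003  0.33780624] [ 0.0294405  -0.78726029  0.51442221] [-3.67114815e-01  8.71772519e-01  1.34107134e+00  2.03086519e+00
  1.30145572e-03  1.15343417e+00]
```

View pics/w7.png

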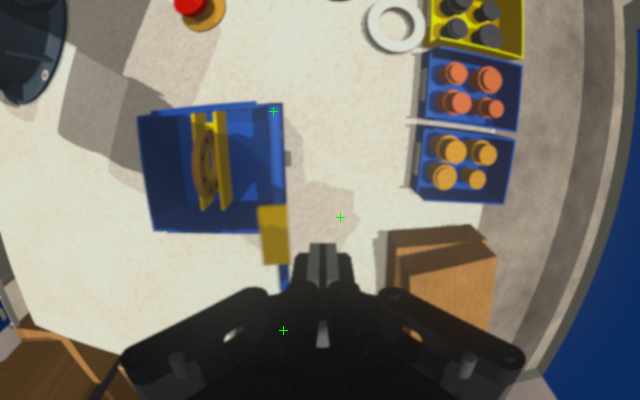

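```bash
python3 - <<'E'
from h import *
f=cams.grab_frame("wrist");s=robot.state();print(s["eef_pos"],s["joint_positions"][2:4])
for uv in [(289,262),(287,285),(284,110)]:
    print(uv,atz(f,uv,.303,True),atz(f,uv,.13,True))
print(proj(f,s["eef_pos"],True))
# strip of pixels across the lid edge
print(f["pixels"][270,268:300].tolist())
r0=rot()
go([.655,-.2515,.338],down(.05,-.15));go([.665,-.2515,.338],down(.05,-.3)); print(down(.05,-.3).apply([0,0,1]))
E
```

```text
[ 0.65114462 -0.24886696  0.33329655] [1.33785001 2.02948391]
(289, 262) [ 0.63064381 -0.26960618  0.303     ] [ 0.61501047 -0.36938622  0.13      ]
(287, 285) [ 0.62936527 -0.28760457  0.303     ] [ 0.6124521  -0.40540132  0.13      ]
(284, 110) [ 0.62582752 -0.17552418  0.303     ] [ 0.605373   -0.18112651  0.13      ]
[322.91848455 258.35694231]
[[70, 130, 150], [75, 133, 152], [80, 135, 152], [79, 134, 152], [73, 128, 147], [63, 119, 137], [53, 109, 128], [50, 105, 122], [51, 103, 120], [52, 102, 118], [54, 100, 117], [56, 100, 116], [57, 99, 114], [58, 98, 114], [59, 99, 114], [58, 98, 113], [61, 104, 119], [88, 128, 141], [133, 168, 173], [175, 202, 202], [193, 215, 213], [197, 217, 216], [192, 212, 210], [174, 192, 190], [136, 149, 147], [86, 94, 94], [49, 54, 55], [41, 45, 47], [42, 46, 47], [41, 46, 48], [42, 46, 48], [42, 47, 48]]
travel [0.0037, 0.0028, -0.0047] turn [-0.0004, -0.1529, 0.0019]
travel [0.0137, 0.0033, -0.0047] turn [-0.0002, -0.3029, 0.0019]
[-0.29515088 -0.01476985 -0.95533649]
```

```bash
python3 - <<'E'
from h import *
go([.664,-.254,.335],down(.05,.2));go([.664,-.254,.27],down(.05,.2))
E
```

```text
travel [0.0126, 0.0058, -0.0017] turn [-0.0007, 0.1971, 0.0018]
travel [0.0124, 0.0058, 0.0633] turn [-0.0007, 0.1971, 0.0018]
```

Call:
play_rows --travel '[[0.004, 0.002, -0.003], [0.01, 0.005, -0.003], [0.0125, 0.006, -0.002], [0.0125, 0.006, -0.002], [0.0125, 0.006, -0.002]]' --turn '[[0, 0.08, 0], [0, 0.16, 0], [0, 0.2, 0], [0, 0.2, 0], [0, 0.2, 0]]' --claw '[-1, -1, -1, -1, -1]'

```text
time: 12.15
eef_pos: [0.6599, -0.2537, 0.3339]
tool_rot: [-0.004, 0.995, 0.025, 0.1]
force: [-0.0, -0.5, 0.3]
width: 0.003
```

```bash
python3 - <<'E'
from h import *
s=robot.state();print(s["eef_pos"],s["force"],s["joint_positions"])
go([.664,-.254,.27],down(.05,.2))
E
```

```text
[ 0.65990772 -0.25372657  0.33388109] [-1.3459221e-04 -4.8168305e-01  3.4960798e-01] [-0.4070751   0.52789558  0.65959467  1.52372064  0.08973162  1.1212806 ]
travel [-0.0087, 0.0006, 0.0634] turn [-0.0022, 0.0002, 0.0003]
```

Call:
play_rows --travel '[[0.002, 0, 0.01], [-0.002, 0, 0.03], [-0.006, 0, 0.05], [-0.008, 0, 0.063], [-0.008, 0, 0.063], [-0.008, 0, 0.063]]' --turn '[[0, 0, 0], [0, 0, 0], [0, 0, 0], [0, 0, 0], [0, 0, 0], [0, 0, 0]]' --claw '[-1, -1, -1, -1, -1, -1]'

```text
time: 12.75
eef_pos: [0.6648, -0.2536, 0.2716]
tool_rot: [-0.003, 0.995, 0.025, 0.1]
force: [-0.3, -1.3, 0.4]
width: -0.002
```

```bash
python3 - <<'E'
from h import *
s=robot.state();print(s["eef_pos"],s["force"])
H=np.array([.5944,-.2575,.1255]);ex=np.array([np.cos(.05),np.sin(.05),0]);z=np.array([0,0,1.])
def T(a,st=.15,off=.0145): return H+ex*(-st*np.cos(a)+.008*np.sin(a)+off)+z*(st*np.sin(a)+.008*np.cos(a))
for a in np.arange(1.6,-.01,-.2): print(round(a,2),np.round(T(a),4)); go(T(a),down(.05,max(0,.2*(a-.8)/.8)))
E
```

```text
[ 0.66478953 -0.25359496  0.27164814] [-0.25821096 -1.32080658  0.40821864]
1.6 [ 0.6212 -0.2562  0.2752]
travel [-0.042, 0.0003, -0.0121] turn [-0.0017, 0.0, 0.0003]
1.4 [ 0.5913 -0.2577  0.2747]
travel [-0.0715, 0.0003, -0.0176] turn [-0.0017, -0.05, 0.0004]
1.2 [ 0.562  -0.2591  0.2682]
travel [-0.1015, 0.0003, -0.0171] turn [-0.0016, -0.1, 0.0004]
1.0 [ 0.5347 -0.2605  0.256 ]
travel [-0.1308, 0.0003, -0.0106] turn [-0.0016, -0.15, 0.0005]
0.8 [ 0.5102 -0.2617  0.2387]
travel [-0.1582, 0.0003, 0.0016] turn [-0.0016, -0.2, 0.0005]
0.6 [ 0.4897 -0.2627  0.2168]
travel [-0.1827, 0.0004, 0.0189] turn [-0.0016, -0.2, 0.0005]
0.4 [ 0.474  -0.2635  0.1913]
travel [-0.2032, 0.0004, 0.0408] turn [-0.0016, -0.2, 0.0005]
0.2 [ 0.4636 -0.264   0.1631]
travel [-0.219, 0.0004, 0.0663] turn [-0.0016, -0.2, 0.0005]
0.0 [ 0.4591 -0.2643  0.1335]
travel [-0.2293, 0.0005, 0.0945] turn [-0.0016, -0.2, 0.0005]
```

Call:
play_rows --travel '[[-0.014, 0, -0.004], [-0.028, 0, -0.008], [-0.042, 0, -0.012], [-0.057, 0, -0.015], [-0.072, 0, -0.0175], [-0.087, 0, -0.0175], [-0.102, 0, -0.017], [-0.102, 0, -0.017]]' --turn '[[0, 0, 0], [0, 0, 0], [0, 0, 0], [0, -0.025, 0], [0, -0.05, 0], [0, -0.075, 0], [0, -0.1, 0], [0, -0.1, 0]]' --claw '[-1, -1, -1, -1, -1, -1, -1, -1]'

```text
time: 13.55
eef_pos: [0.5603, -0.2588, 0.2674]
tool_rot: [-0.002, 0.999, 0.025, 0.049]
force: [0.4, 0.1, 0.5]
width: 0.001
```

```bash
python3 - <<'E'
from h import *
s=robot.state();print(s["eef_pos"],s["force"])
f=cams.grab_frame("side");cv2.imwrite("pics/s8.png",cv2.resize(f["pixels"][130:380,270:520],(500,500)))
H=np.array([.5944,-.2575,.1255]);ex=np.array([np.cos(.05),np.sin(.05),0]);z=np.array([0,0,1.])
def T(a,st=.15,off=.0145): return H+ex*(-st*np.cos(a)+.008*np.sin(a)+off)+z*(st*np.sin(a)+.008*np.cos(a))
for a in np.arange(1.2,-.01,-.2): print(round(a,2)); go(T(a),down(.05,max(0,.2*(a-.8)/.8)))
E
```

```text
[ 0.56028391 -0.25881983  0.26743428] [0.35320256 0.13662609 0.48985873]
1.2
travel [0.001, 0.0004, -0.0005] turn [-0.0021, 0.0013, 0.0003]
1.0
travel [-0.0275, 0.0004, 0.0089] turn [-0.0021, -0.0487, 0.0003]
0.8
travel [-0.0536, 0.0004, 0.0238] turn [-0.0021, -0.0987, 0.0004]
0.6
travel [-0.0761, 0.0004, 0.0435] turn [-0.0021, -0.0987, 0.0004]
0.4
travel [-0.0943, 0.0005, 0.0674] turn [-0.0021, -0.0987, 0.0004]
0.2
travel [-0.1074, 0.0005, 0.0943] turn [-0.0021, -0.0987, 0.0004]
0.0
travel [-0.1149, 0.0006, 0.1234] turn [-0.0021, -0.0987, 0.0004]
```

View pics/s8.png

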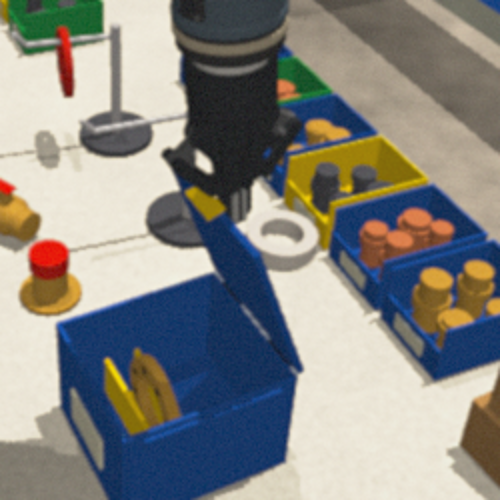

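The side view shows the lid moved forward past upright to about 1.2 rad, with the fingers behind its outer face and the flange still standing. I've used all my pictures, so from here I go by numbers. Continuing the arc.

Call:
play_rows --travel '[[-0.014, 0, 0.004], [-0.0275, 0, 0.009], [-0.041, 0, 0.016], [-0.0535, 0, 0.024], [-0.065, 0, 0.033], [-0.076, 0, 0.0435], [-0.086, 0, 0.055], [-0.094, 0, 0.067]]' --turn '[[0, -0.025, 0], [0, -0.05, 0], [0, -0.075, 0], [0, -0.1, 0], [0, -0.1, 0], [0, -0.1, 0], [0, -0.1, 0], [0, -0.1, 0]]' --claw '[-1, -1, -1, -1, -1, -1, -1, -1]'

```text
time: 14.4
eef_pos: [0.4729, -0.2629, 0.1906]
tool_rot: [-0.001, 1.0, 0.025, -0.001]
force: [0.1, -0.8, 1.5]
width: -0.003
```

```bash
python3 - <<'E'
from h import *
s=robot.state();print(s["eef_pos"],s["force"])
H=np.array([.5944,-.2575,.1255]);ex=np.array([np.cos(.05),np.sin(.05),0]);z=np.array([0,0,1.])
def T(a,st=.15,off=.0145): return H+ex*(-st*np.cos(a)+.008*np.sin(a)+off)+z*(st*np.sin(a)+.008*np.cos(a))
for a in (.4,.3,.2,.1,0): print(round(a,2)); go(T(a),down(.05))
E
```

```text
[ 0.4729274  -0.26290656  0.19058037] [ 0.09298581 -0.78263929  1.4856315 ]
0.4
travel [0.001, 0.0007, -0.0007] turn [-0.0023, 0.0029, 0.0002]
0.3
travel [-0.0048, 0.0007, 0.0131] turn [-0.0023, 0.0029, 0.0002]
0.2
travel [-0.0092, 0.0007, 0.0275] turn [-0.0023, 0.0029, 0.0002]
0.1
travel [-0.0122, 0.0008, 0.0422] turn [-0.0023, 0.0029, 0.0002]
0
travel [-0.0137, 0.0008, 0.0571] turn [-0.0023, 0.0029, 0.0002]
```

Call:
play_rows --travel '[[-0.003, 0, 0.008], [-0.005, 0, 0.016], [-0.008, 0, 0.024], [-0.01, 0, 0.032], [-0.012, 0, 0.04], [-0.013, 0, 0.047], [-0.014, 0, 0.053], [-0.014, 0, 0.055]]' --turn '[[0, 0, 0], [0, 0, 0], [0, 0, 0], [0, 0, 0], [0, 0, 0], [0, 0, 0], [0, 0, 0], [0, 0, 0]]' --claw '[-1, -1, -1, -1, -1, -1, -1, -1]'

```text
time: 15.2
eef_pos: [0.4585, -0.2634, 0.1349]
tool_rot: [-0.001, 1.0, 0.025, -0.002]
force: [-0.5, 0.6, 0.7]
width: 0.002
```

Call:
play_rows --travel '[[0, 0, 0.001], [0, 0, 0.002], [0, 0, 0.003], [0, 0, 0.003]]' --turn '[[0, 0, 0], [0, 0, 0], [0, 0, 0], [0, 0, 0]]' --claw '[-1, -1, -1, -1]'

```text
time: 15.6
eef_pos: [0.4586, -0.2634, 0.1333]
tool_rot: [-0.001, 1.0, 0.025, -0.001]
force: [-7.6, 3.6, 19.8]
width: 0.003
```

The hard stop came at 20 N and z 0.1333, against 0.1335 expected for shut. Retreating and checking by numbers.

Call:
play_rows --travel '[[0, 0, -0.005], [0, 0, -0.02], [0, 0, -0.06], [0, 0, -0.1], [0, 0, -0.14], [0, -0.04, -0.16], [0, -0.09, -0.16], [0, -0.13, -0.16]]' --turn '[[0, 0, 0], [0, 0, 0], [0, 0, 0], [0, 0, 0], [0, 0, 0], [0, 0, 0], [0, 0, 0], [0, 0, 0]]' --claw '[-1, -1, -1, -1, -1, -1, -1, -1]'

```text
time: 16.4
eef_pos: [0.4525, -0.1323, 0.2945]
tool_rot: [-0.001, 1.0, 0.025, -0.0]
force: [1.7, 0.2, -0.1]
width: 0.003
```

```bash
python3 - <<'E'
from h import *
s=robot.state();print(s["eef_pos"],s["force"])
H=np.array([.5944,-.2575,.1255]);ex=np.array([np.cos(.05),np.sin(.05),0]);ey=np.array([-ex[1],ex[0],0]);z=np.array([0,0,1.])
for n in("side","top"):
    f=cams.grab_frame(n);cv2.imwrite(f"pics/end_{n}.png",f["pixels"])
    for d in cams.cut_out(n,"lid")[:1]:
        m=d["region"].astype(np.uint8);c=max(cv2.findContours(m,0,1)[0],key=cv2.contourArea)
        print(n,"lid",round(d["conf"],2),m.sum(),"quad",cv2.approxPolyDP(c,6,True)[:,0].tolist())
        for a in (0,.05,.1,.2):
            e=-ex*np.cos(a)+z*np.sin(a);nn=ex*np.sin(a)+z*np.cos(a)
            pts=[H+ey*v+e*u+nn*.008 for u,v in((0,-.08),(.18,-.08),(.18,.08),(0,.08))]
            q=np.array([proj(f,p) for p in pts]);k=np.zeros_like(m);cv2.fillPoly(k,[q.round().astype(int)],1)
            print(a,q.round().astype(int).tolist(),"IoU",round((k&m).sum()/(k|m).sum(),3))
    for t in("flange","wheel"): print(n,t,[(round(d["conf"],2),np.round(d["location"]).tolist()) for d in cams.cut_out(n,t)])
E
```

```text
[ 0.45254228 -0.13231932  0.29448016] [ 1.74661242  0.18210931 -0.12114424]
side lid 0.69 6166 quad [[377, 264], [298, 289], [331, 349], [417, 316]]
0 [[421, 315], [332, 347], [298, 286], [379, 261]] IoU 0.911
0.05 [[421, 315], [332, 343], [298, 283], [379, 261]] IoU 0.85
0.1 [[421, 315], [332, 340], [299, 279], [379, 261]] IoU 0.793
0.2 [[422, 315], [334, 332], [300, 272], [380, 261]] IoU 0.673
side flange [(0.77, [211.0, 186.0])]
side wheel []
top lid 0.69 495 quad [[346, 226], [336, 241], [352, 249], [361, 236]]
0 [[454, 167], [469, 229], [412, 239], [399, 176]] IoU 0.0
0.05 [[454, 167], [470, 228], [413, 238], [399, 176]] IoU 0.0
0.1 [[454, 167], [471, 228], [413, 237], [399, 176]] IoU 0.0
0.2 [[454, 167], [472, 225], [414, 235], [399, 176]] IoU 0.0
top flange [(0.72, [246.0, 294.0]), (0.42, [319.0, 175.0])]
top wheel [(0.69, [244.0, 201.0])]
```

```bash
python3 - <<'E'
from h import *
a,b=[cv2.imread(f"pics/{n}.png").astype(int) for n in("top0","end_top")]
for n,(x0,x1,y0,y1) in dict(wheelstand=(215,275,165,245),bigring=(235,262,265,325),valve=(272,322,230,268),fitting=(334,364,222,252),tape=(328,360,126,160)).items():
    d=np.abs(a-b)[y0:y1,x0:x1].max(2);print(n,"changed px frac",round((d>50).mean(),3))
print(robot.job_done(),robot.state()["time"])
E
```

```text
wheelstand changed px frac 0.0
bigring changed px frac 0.0
valve changed px frac 0.0
fitting changed px frac 0.0
tape changed px frac 0.0
the job is handed in; nothing more can be done
the job is handed in; nothing more can be done
```

The flange is standing on edge in the yellow-walled slot, the tote's lid is shut, and the job is handed in at about 17 s. I lifted the 100 mm ring 29 mm off the near stand's peg, drew it off along the peg and lowered it in. It touched the slot floor at the predicted height before I let go. I then went over the open lid with the fingers shut and pushed its outer face down to the stop.

**Checks that agreed**
- After release, the pictures showed the flange upright between the ribs.
- The lid reached a hard stop at 20 N with the fingertips at z 0.1333 (0.1335 expected for shut). In the last side view its outline fits angle 0 best, with 0.91 overlap.
- The wheel's stand, the large ring, valve, fitting and tape show no change in the top view. I did not compare the jar and wrench; the arm passed well above the counter there.

**Checks that failed or disagreed**
- The top-view lid detection at the end was false: a small patch near the fitting, at about (348,238).
- The wheel was not detected in the final side view. The top view still found it at its place.
- A weak flange detection (0.42) at the now-empty stand looks like a false report, because the last pictures show the ring in the slot.
- The flange could not be seen once the lid was shut, and I had used all 12 picture views by then, so the final checks are numerical only.

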